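# Set up the condiment station of a food stall

## Robot

A 6-joint arm with a two-finger parallel gripper is mounted at the origin on the work surface. World frame = base frame: x ahead of the robot, y to its left, z up, the work surface at z = 0. Lengths are in m, angles in rad, forces in N, time in s.
With the tool pointing down it reaches from about 0.275 to 0.75 m from the base axis. Payload 10.2 kg.
Tool frame: the origin (TCP) lies on the front face of the gripper's body, between the roots of the fingers; the fingertips stand 64 mm ahead of it and the grasp point (between the pads) lies 45 mm ahead of it; z points along the fingers, y is the line along which they close (so a half turn about z gives the same grasp; the last joint's range is limited). The gripper opens to 88 mm and grips with 3 to 60 N. Pads are 18 mm wide; open, the fingers measure 123 mm over their backs; the gripper's body (75 mm by 187 mm) begins 45 mm behind the grasp point.
Start: joints at [-1.566, 0.313, 1.498, -0, 1.331, -0.223], TCP at [0.119, -0.511, 0.303] pointing down, gripper open.
Joint ranges: [-2.94, 2.94], [-0.97, 2.17], [0.19, 2.56], [-1.23, 4.37], [0.02, 3.11], [-2.88, 2.88]. Speed limits (rad/s): [2.39, 2.39, 3.01, 3.14, 3.14, 3.14].

## Interface

Orientations are given as a rotation vector (axis times angle).
In Python, from workcell import arm gives the robot as it stands. Calls block until the motion is done:
- arm.goto(position, orientation): joint-space move of the TCP to a pose.
- arm.servo_line(position, max_speed=0.15, attitude=None, threshold=None): straight line of the TCP; attitude=None keeps the orientation; max_speed is the mean speed in m/s. With threshold (N) it stops when the force on the tool has changed by that much, and returns True; else False.
- arm.move_j(angles): joint-space move.
- arm.move_gripper(opening, squeeze=None): opening from 0.0 (shut) to 1.0 (fully open); squeeze is the grip in N (None keeps the last); returns when the fingers have stopped.
- arm.dwell(seconds).
- arm.inverse_kinematics(position, orientation): joint angles nearest the present ones, or None.
- arm.snapshot(name): name is "scene" or "top" or "wrist"; returns a dict with "image" (400x640x3 uint8, red, green, blue), "mtx" (3x3 intrinsics, pixels), "rvec" (rotation vector, rad) and "tvec" (3), from world to camera coordinates, as OpenCV has them. Camera axes: x right, y down, z forward; pixel columns grow to the right and rows downward; lengths in m; the calibration is good to about 2 mm. A picture is of the moment at which its call begins. There is no depth.
A pose or a line that the arm cannot do raises arm.MotionError and nothing moves.
- arm.close_job(): hands the job in; it is judged then, once.
Trained networks look in the newest picture that a camera, given by its name, has taken for a name from the list of things; names that differ only in an ending like _2 or _b are one class to them, and where a whole thing is asked for, a point or a joint stands for the part that bears it (a point fixed in the world has none). Each returns a list of dicts, best first, with "conf" (0 to 1); they miss things now and then, are a little off and sometimes report something else, mostly with a low value. They report only what shows in the picture. A call takes as long as a camera call. They do not tell look-alikes from the thing itself.
- arm.boxes_of(camera, query): "rect" ([left, top, right, bottom] in pixels, round what is visible of it).
- arm.silhouettes(camera, query): "mask" (400x640 bool, what is visible of it) and "rect" ([left, top, right, bottom] in pixels, round what is visible of it).
Readings, each from a call of its own:
- arm.current_time(): time.
- arm.current_joint_pos(): joint angles.
- arm.current_joint_vel(): joint speeds.
- arm.current_joint_efforts(): joint torques, N m.
- arm.current_ee_pos(): TCP position.
- arm.current_ee_rot(): TCP orientation.
- arm.current_force(): force on the tool from outside, world axes, zero at the start.
- arm.current_ft_torque(): the same for the moment, N m.
- arm.current_gripper_width(): opening from 0.0 (shut) to 1.0 (fully open).
- arm.current_grip_force(): force on a finger pad.
Only numpy, scipy, OpenCV 4.12 (cv2) and the standard library are available. Lean on these libraries where they do the work, as an engineer would, in place of code of your own. Each camera call takes 0.05 s, during which the arm holds its last target. There are 200 camera calls.

## Task

Put the condiments away for opening time: one salt shaker in each bay of the wooden caddy, one lidded tub in each bay of the shallow aluminium tray, and the rectangular tin lengthwise in the black holder. Each must end standing upright, flat on the floor of its bay and let go; tip nothing over on the way, and leave the clay bowl and the stone mortar where they are.

Things in the scene. Friction and masses are not known exactly. Their poses are not given: they have to be found in the camera images.
- shaker_a: salt shaker, one of two alike: slim upright white plastic cylinder with a steel cap, 42 mm diameter, 76 mm tall (sides straight up to 70 mm), about 120 g, standing. Origin: centre of its underside; z up; yaw has no meaning.
- shaker_b: salt shaker, one of two alike: slim upright white plastic cylinder with a steel cap, 42 mm diameter, 76 mm tall (sides straight up to 70 mm), about 120 g, standing. Origin: centre of its underside; z up; yaw has no meaning.
- tub_a: lidded salsa tub, one of two alike: squat white plastic cylinder with a flat grey plastic lid, 60 mm diameter, 58 mm tall, about 220 g, standing. Origin: centre of its underside; z up; yaw has no meaning.
- tub_b: lidded salsa tub, one of two alike: squat white plastic cylinder with a flat grey plastic lid, 60 mm diameter, 58 mm tall, about 220 g, standing. Origin: centre of its underside; z up; yaw has no meaning.
- tin: rectangular aluminium spice tin, 80 mm long (its x) by 44 mm wide (its y), 60 mm tall, about 200 g, standing on its base. Origin: centre of its underside; z up.
- caddy: wooden shaker caddy, open on top, fixed to the counter: outside 80 mm (its x) by 160 mm (its y) by 26 mm high, walls, divider and floor 5 mm thick. The divider at its middle makes two bays, each 70 by 72 mm inside, centred at y = +39 and -39 mm. Origin: centre of its underside, on the counter.
- tray: shallow aluminium tub tray, open on top, fixed to the counter: outside 100 mm (its x) by 200 mm (its y) by 16 mm high, walls, divider and floor 4 mm thick. The divider at its middle makes two bays, each 92 by 94 mm inside, centred at y = +49 and -49 mm. Origin: centre of its underside, on the counter.
- bay: black plastic tin holder, open on top, fixed to the counter: outside 80 mm (its x) by 120 mm (its y) by 24 mm high, walls and floor 5 mm thick, one undivided bay of 70 by 110 mm inside. The tin fits only with its 80 mm length along the holder's y. Origin: centre of its underside, on the counter.
- bowl: small empty terracotta bowl, loose bystander, 80 mm across, 40 mm high; to be left where it is. Origin: centre of its underside.
- mortar: small grey stone mortar, loose bystander, 76 mm across, 52 mm high; to be left where it is. Origin: centre of its underside. (Not listed: a grey plastic beaker, 64 mm across and 60 mm high, stands about 320 mm straight ahead of the robot base, nearer than all the things.)
Mind the look-alikes: they are no part of the job. What is shaped like the shaker_a but pink is not meant.

How it is judged:
At the end, for the whole second after the job is handed in: One shaker in each caddy bay, one tub in each tray bay, the tin in the holder with its length within 0.4 rad of the holder's y; each standing on the bay floor (underside under 10 mm above the counter, 9 mm in the tray), upright within 0.12 rad, released and at rest (x of shaker_a in the frame of caddy between -0.018 and 0.018 m and (y of shaker_a in the frame of caddy between 0.02 and 0.058 m or y of shaker_a in the frame of caddy between -0.058 and -0.02 m) and z of each of shaker_a, shaker_b in the frame of caddy below 0.01 m and angle between each of shaker_a, tub_a, shaker_b, tub_b, tin's own z axis and vertical below 0.12 rad and linear speed of each of shaker_a, tub_a, shaker_b, tub_b, tin below 0.02 m/s and angular speed of each of shaker_a, tub_a, shaker_b, tub_b, tin below 0.2 rad/s and x of tub_a in the frame of tray between -0.021 and 0.021 m and (y of tub_a in the frame of tray between 0.028 and 0.07 m or y of tub_a in the frame of tray between -0.07 and -0.028 m) and z of each of tub_a, tub_b in the frame of tray below 0.009 m and x of shaker_b in the frame of caddy between -0.018 and 0.018 m and (y of shaker_b in the frame of caddy between 0.02 and 0.058 m or y of shaker_b in the frame of caddy between -0.058 and -0.02 m) and x of tub_b in the frame of tray between -0.021 and 0.021 m and (y of tub_b in the frame of tray between 0.028 and 0.07 m or y of tub_b in the frame of tray between -0.07 and -0.028 m) and x of tin in the frame of bay between -0.018 and 0.018 m and y of tin in the frame of bay between -0.02 and 0.02 m and angle between the x axis of tin and the y axis of bay, either way round below 0.4 rad and z of tin in the frame of bay below 0.01 m); the robot touches nothing.
It fails at once if the bowl is shifted by more than 30 mm (distance of bowl from where it was at the start of the episode above 0.03 m).
It fails at once if the mortar is shifted by more than 30 mm (distance of mortar from where it was at the start of the episode above 0.03 m).
It fails at once if a shaker, a tub or the tin is tipped over (more than 40 degrees) (angle between any of shaker_a, tub_a, tin, shaker_b, tub_b's own z axis and vertical above 0.7 rad).
It also fails if it takes over 128 s, if anything falls off the work surface, if the arm or the gripper's body presses on something with over 40 N, if the wrist force passes 120 N, or if a joint passes its speed limit or range.

## Working session

There is one attempt and no reset: what is moved stays moved. The work goes in short steps, each a Python script; the robot and the scene stay as the last script left them, time stands still between calls to the robot, and variables do not carry over. Pictures are saved under pics/ and viewed, at most 14 in all, crops included, and the job is handed in when it is done.

```bash
mkdir -p pics; ls
cat > h.py <<'E'
import numpy as np, cv2
from workcell import arm
def snap(cam,fn=None):
    s=arm.snapshot(cam)
    if fn: cv2.imwrite('pics/'+fn,cv2.cvtColor(s['image'],cv2.COLOR_RGB2BGR))
    return s
def ray(s,uv,z):
    R=cv2.Rodrigues(np.array(s['rvec'],float))[0]; t=np.array(s['tvec'],float).ravel()
    d=R.T@np.linalg.solve(np.array(s['mtx'],float),[uv[0],uv[1],1.]); c=-R.T@t
    return c+d*(z-c[2])/d[2]
def proj(s,P):
    return cv2.projectPoints(np.array(P,float).reshape(-1,3),np.array(s['rvec'],float),np.array(s['tvec'],float),np.array(s['mtx'],float),None)[0].reshape(-1,2)
E
python3 - <<'E'
from h import *
for c in('scene','top'):
    s=snap(c,c+'1.png')
    R=cv2.Rodrigues(np.array(s['rvec'],float))[0]; print(c,-R.T@np.array(s['tvec']).ravel(),s['mtx'][0])
    for q in('shaker_a','tub_a','tin','caddy','tray','bay','bowl','mortar'):
        print(q,[(np.round(d['rect']).astype(int).tolist(),round(d['conf'],2)) for d in arm.boxes_of(c,q)])
print(arm.current_time(), arm.current_ee_rot())
E
```

```text
pics
scene [1.20007613 0.31987903 1.0064669 ] [447.89741243   0.         324.34418053]
shaker_a [([441, 203, 466, 230], 0.92), ([452, 240, 473, 266], 0.84), ([480, 216, 501, 244], 0.78), ([305, 172, 321, 195], 0.77), ([460, 182, 484, 206], 0.6), ([352, 174, 377, 205], 0.5)]
tub_a [([185, 133, 205, 156], 0.81), ([412, 175, 435, 207], 0.63), ([185, 188, 236, 226], 0.31)]
tin [([266, 147, 288, 180], 0.66)]
caddy [([266, 208, 330, 263], 0.69), ([442, 201, 465, 228], 0.42)]
tray [([344, 224, 430, 284], 0.7)]
bay [([188, 190, 235, 227], 0.91)]
bowl [([228, 128, 252, 152], 0.67)]
mortar [([352, 174, 379, 201], 0.75)]
top [0.36762143 0.05495082 1.40968363] [450.39669003   0.         322.48752892]
shaker_a [([170, 219, 192, 234], 0.75), ([328, 213, 348, 229], 0.72), ([190, 256, 212, 271], 0.68), ([203, 226, 222, 237], 0.65), ([193, 193, 211, 209], 0.6)]
tub_a [([461, 222, 485, 236], 0.55)]
tin [([370, 218, 399, 250], 0.96)]
caddy [([312, 149, 367, 190], 0.8)]
tray [([226, 167, 290, 200], 0.98), ([312, 152, 365, 190], 0.6)]
bay [([397, 152, 443, 188], 0.87)]
bowl [([423, 238, 449, 261], 0.65)]
mortar [([286, 223, 308, 248], 0.75)]
0.9 [-3.12122051e+00 -3.57097574e-01 -3.93546741e-06]
```

View pics/scene1.png

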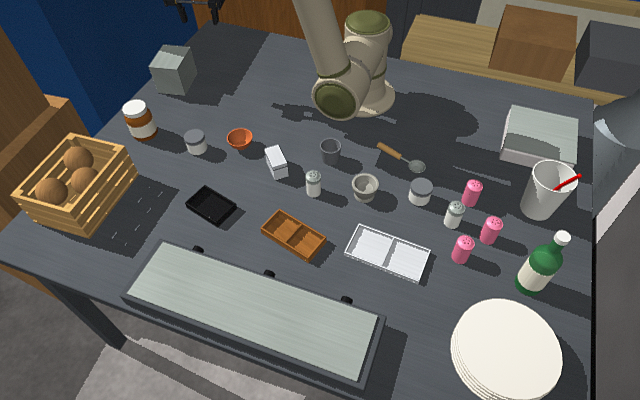

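View pics/top1.png

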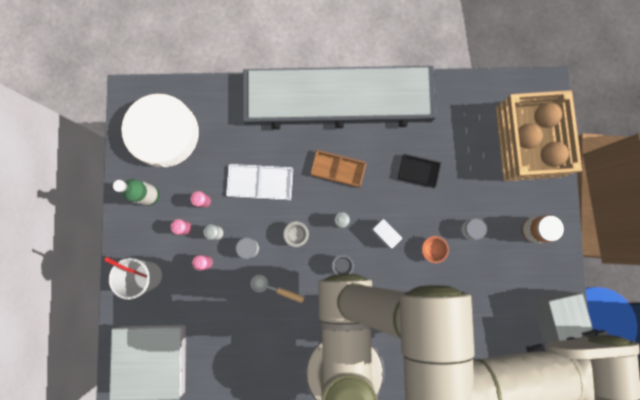

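The scene view shows white steel-capped shakers at (313,183) and (455,215). The pink look-alikes are at (472,193), (491,230) and (463,249), so I'm leaving those out. The lidded tubs are at (195,143) and (420,190). The orange jar at (140,120) and the beaker at (330,150) are not meant. The tin is at (276,161). The receptacles are the caddy (293,234), tray (388,252) and holder (211,206). I'll confirm the shakers and tubs in one crop and fit poses from the silhouettes.

```bash
cat > fit.py <<'E'
from h import *
from scipy.optimize import minimize
a=np.linspace(0,2*np.pi,24,endpoint=False)
def cyl(r,h): return np.array([[r*np.cos(t),r*np.sin(t),z] for t in a for z in(0,h)])
def box(x,y,h): return np.array([[i*x/2,j*y/2,z] for i in(-1,1) for j in(-1,1) for z in(0,h)])
MODEL=dict(shaker=cyl(.021,.074),tub=cyl(.03,.058),tin=box(.08,.044,.06),caddy=box(.08,.16,.026),tray=box(.1,.2,.016),bay=box(.08,.12,.024),bowl=cyl(.04,.04),mortar=cyl(.038,.052))
S=4
def fit(views,name,p0,yaw=False,full=False):
    "views: list of (snap,mask); maximise IoU of the projected hull with the masks"
    M=MODEL[name]; dts=[]
    def iou(p):
        c,s_=(np.cos(p[2]),np.sin(p[2])) if yaw else (1,0)
        P=M@np.array([[c,s_,0],[-s_,c,0],[0,0,1]])+[p[0],p[1],0]; o=[]
        for s,m in views:
            h=cv2.convexHull(((proj(s,P)+.5)*S*16-8).round().astype(np.int32))
            im=np.zeros((400*S,640*S),np.uint8); cv2.fillConvexPoly(im,h,1,shift=4)
            x0,y0,x1,y1=[int(v) for v in (max(0,h[...,0].min()/16-80),max(0,h[...,1].min()/16-80),h[...,0].max()/16+80,h[...,1].max()/16+80)]
            big=BIG[id(m)]; i=(im[y0:y1,x0:x1]&big[y0:y1,x0:x1]).sum(); u=im[y0:y1,x0:x1].sum()+big.sum()-i; o.append(i/u)
        return o
    BIG={id(m):np.kron(m.astype(np.uint8),np.ones((S,S),np.uint8)) for _,m in views}
    best=None
    for y0 in (([p0[2]] if len(p0)>2 else np.arange(-1.5,1.5,.4)) if yaw else [0]):
        x=[p0[0],p0[1]]+([y0] if yaw else [])
        sim=[x]+[np.add(x,d).tolist() for d in np.diag([.01,.01,.15][:len(x)])]
        r=minimize(lambda p:-np.mean(iou(p)),x,method='Nelder-Mead',options=dict(initial_simplex=sim,xatol=2e-4,fatol=1e-4,maxfev=120))
        if best is None or r.fun<best.fun: best=r
    return best.x,np.round(iou(best.x),2)
E
cat > loc.py <<'E'
from fit import *
import json
T={'shaker_a':('shaker',(342,219)),'shaker_b':('shaker',(213,232)),'tub_a':('tub',(475,229)),'tub_b':('tub',(247,247)),'tin':('tin',(387,234)),'caddy':('caddy',(339,169)),'tray':('tray',(259,182)),'bay':('bay',(419,170)),'bowl':('bowl',(435,249)),'mortar':('mortar',(296,234))}
snaps={c:snap(c) for c in('scene','top')}
im=snaps['scene']['image'][110:270,180:510]
cv2.imwrite('pics/crop1.png',cv2.cvtColor(cv2.resize(im,None,fx=2.4,fy=2.4,interpolation=cv2.INTER_CUBIC),cv2.COLOR_RGB2BGR))
det={(c,m):arm.silhouettes(c,m+('_a' if m in('shaker','tub') else '')) for c in snaps for m in {t[0] for t in T.values()}}
out={}
for n,(m,uv) in T.items():
    p0=ray(snaps['top'],uv,.03)[:2]; views=[]
    for c,s in snaps.items():
        e=proj(s,[*p0,.03])[0]
        ds=[d for d in det[c,m] if np.hypot(*(np.array(d['rect']).reshape(2,2).mean(0)-e))<12]
        if ds: views.append((s,ds[0]['mask']))
    if not views: print(n,'none',p0); continue
    yaw=m in('tin','caddy','tray','bay')
    x,i=fit(views,m,p0,yaw); out[n]=x.tolist()
    each=[np.round(fit([v],m,x,yaw)[0],4).tolist() for v in views]
    print(n,np.round(p0,3),np.round(x,4),i,each)
json.dump(out,open('loc.json','w'))
E
time python3 loc.py
```

```text
shaker_a [ 0.459 -0.005] [ 0.4576 -0.0024] [0.92 0.72] [[0.4594, -0.0019], [0.4538, -0.0027]]
shaker_b [0.427 0.391] [0.4259 0.3887] [0.86 0.93] [[0.431, 0.3892], [0.4257, 0.3881]]
tub_a [ 0.42 -0.41] [ 0.4202 -0.4069] [0.9  0.93] [[0.4226, -0.4051], [0.4194, -0.4058]]
tub_b [0.379 0.287] [0.376  0.2864] [0.92 0.94] [[0.379, 0.2864], [0.3758, 0.2867]]
tin [ 0.41  -0.141] [ 0.4109 -0.1362  0.7618] [0.95] [[0.4109, -0.1362, 0.7618]]
caddy [0.614 0.001] [ 0.6209  0.0043 -0.2768] [0.94 0.94] [[0.6234, 0.0054, -0.2644], [0.6186, 0.0035, -0.2697]]
tray [0.578 0.25 ] [ 0.5838  0.2514 -0.0787] [0.95 0.94] [[0.5866, 0.2521, -0.0718], [0.5816, 0.2498, -0.0726]]
bay [ 0.606 -0.247] [ 0.6092 -0.2495  2.8898] [0.92 0.92] [[0.6125, -0.2473, 2.8654], [0.6065, -0.2501, 2.8933]]
bowl [ 0.362 -0.285] [ 0.361  -0.2856] [0.72 0.83] [[0.349, -0.2954], [0.361, -0.2856]]
mortar [0.416 0.137] [0.415  0.1362] [0.75 0.93] [[0.4105, 0.1348], [0.4153, 0.1363]]
real	0m27.710s
user	0m20.395s
sys	0m3.770s
```

View pics/crop1.png

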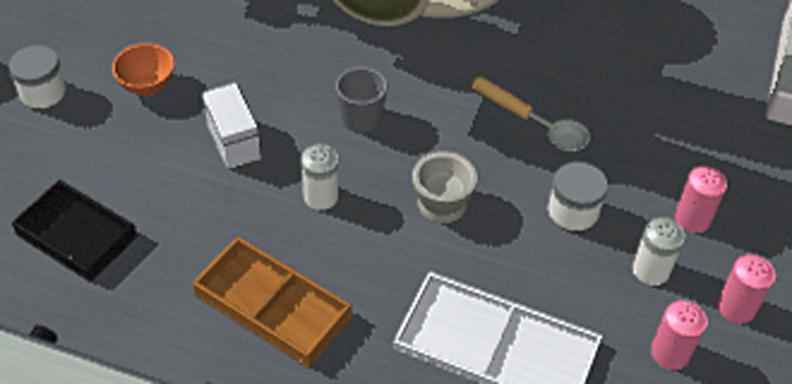

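The crop confirms it. The white steel-capped shakers are at crop (320,176) and (658,250), the lidded tubs at (38,76) and (578,196), and the other three shakers are pink. The two cameras agree to about 3 mm. I'll write the pick and place helpers, check IK, then do the first pregrasp with a wrist look.

```bash
cat > act.py <<'E'
from fit import *
import json
L=json.load(open('loc.json'))
L['bay'][2]-=np.pi
HG=dict(shaker=.050,tub=.042,tin=.045); FL=dict(shaker=.005,tub=.004,tin=.005); UP=.25
def rv(th):
    y=np.array([np.cos(th),np.sin(th),0]); z=np.array([0,0,-1.]); R=np.column_stack([np.cross(y,z),y,z])
    return cv2.Rodrigues(R)[0].ravel()
def best(p,th):
    "of the two half-turn grasps the one with the smaller joint travel"
    c=[(np.abs(np.subtract(q,arm.current_joint_pos())).max(),t) for t in(th,th+np.pi) for q in[arm.inverse_kinematics(p,rv(t))] if q is not None]
    return min(c)[1] if c else None
def slot(rec,y):
    x0,y0,w=L[rec]; return np.array([x0-np.sin(w)*y,y0+np.cos(w)*y]),w
def over(xy,th,z=UP):
    p=[*xy,z]; t=best(p,th); arm.goto(p,rv(t)); return t
def look(n,fn=None,tol=25):
    m=n.split('_')[0]; s=snap('wrist',fn); e=proj(s,[*L[n][:2],.03])[0]
    ds=[d for d in arm.silhouettes('wrist',n) if np.hypot(*(np.array(d['rect']).reshape(2,2).mean(0)-e))<60]
    if not ds: print('no wrist detection',e); return None
    d=ds[0]; x,i=fit([(s,d['mask'])],m,L[n],len(L[n])>2); print(n,'wrist',np.round(x,4),i,'was',np.round(L[n],4),'rect',np.round(d['rect'])); return x
def pick(n,th,op=1.0,f=20):
    m=n.split('_')[0]; xy=L[n][:2]
    arm.servo_line([*xy,HG[m]+.045],.12,threshold=12) and print('contact on descent!')
    arm.move_gripper(0.0,f); arm.dwell(.1)
    print('grip mm',arm.current_gripper_width()*88,'N',arm.current_grip_force())
    arm.servo_line([*xy,UP],.15)
    print('lifted mm',arm.current_gripper_width()*88,'N',arm.current_grip_force())
def place(n,rec,y,op=1.0,closing_along_x=True):
    m=n.split('_')[0]; xy,w=slot(rec,y); t=over(xy,w)
    z=HG[m]+.045+FL[m]
    arm.servo_line([*xy,z+.03],.15); hit=arm.servo_line([*xy,z+.0005],.04,threshold=8)
    print('placed at',np.round(arm.current_ee_pos(),4),'target z',z,'hit',hit,'t',arm.current_time())
    arm.move_gripper(op); arm.dwell(.1); arm.servo_line([*xy,UP],.15)
E
python3 - <<'E'
from act import *
for n,th in(('shaker_a',0),('shaker_b',2.18),('tub_a',0),('tub_b',0),('tin',L['tin'][2]+np.pi/2)):
    for z in(UP,.09): print(n,z,best([*L[n][:2],z],th))
for r,y in(('caddy',.039),('caddy',-.039),('tray',.049),('tray',-.049),('bay',0)):
    xy,w=slot(r,y); print(r,xy,best([*xy,UP],w),best([*xy,.09],w))
t=over(L['tub_b'][:2],0); print(arm.current_time(),t)
look('tub_b','w1.png')
E
```

```text
shaker_a 0.25 0
shaker_a 0.09 0
shaker_b 0.25 5.321592653589793
shaker_b 0.09 5.321592653589793
tub_a 0.25 0
tub_a 0.09 0
tub_b 0.25 0
tub_b 0.09 0
tin 0.25 5.474206352652205
tin 0.09 5.474206352652205
caddy [0.63152787 0.04178908] -0.2767875307152835 -0.2767875307152835
caddy [ 0.61021305 -0.03324211] -0.2767875307152835 -0.2767875307152835
tray [0.58765839 0.30026293] -0.07869214053567421 -0.07869214053567421
tray [0.57995452 0.2025662 ] -0.07869214053567421 -0.07869214053567421
bay [ 0.60916906 -0.24948384] -0.25183942767860223 -0.25183942767860223
4.75 0
tub_b wrist [0.3789 0.2859] [0.97] was [0.376  0.2864] rect [291. 156. 356. 223.]
```

View pics/w1.png

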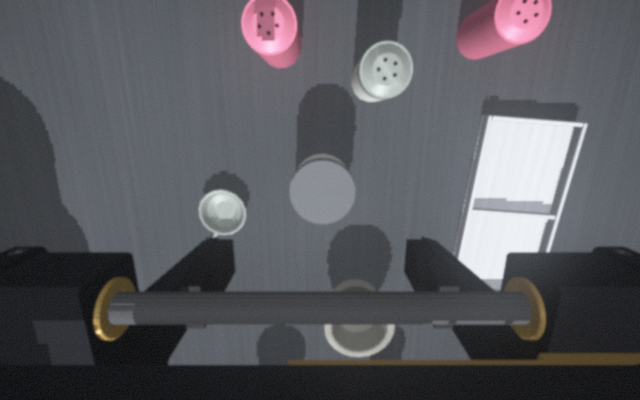

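The wrist view shows tub_b's lid centred between the fingers at (322,190) and nothing within finger reach. The ladle at (222,210) is far enough away. I'll go on with tub_b.

Run:
```python
from act import *
L['tub_b']=[.3789,.2862]
pick('tub_b',0)
place('tub_b','tray',.049)
over(L['tub_a'][:2],0)
x=look('tub_a')
print(arm.current_time())
snap('scene','s2.png')
```

```text
grip mm 59.161705931442505 N 19.99994593206793
lifted mm 59.340374000474114 N 20.000067462679
placed at [0.5873 0.3001 0.0911] target z 0.091 hit True t 10.825
tub_a wrist [ 0.4241 -0.405 ] [0.97] was [ 0.4202 -0.4069] rect [290. 150. 356. 220.]
15.4083
```

View pics/s2.png

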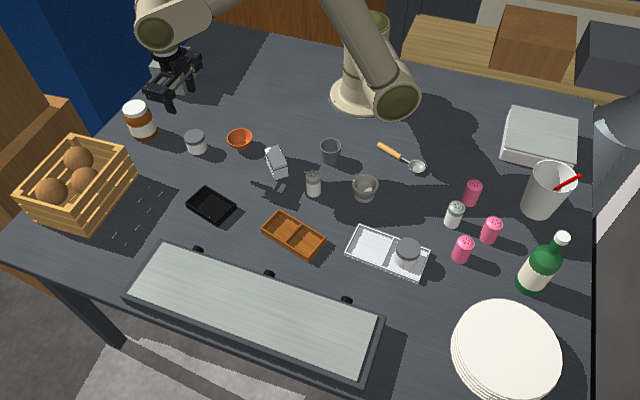

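Tub_b stands centred in the right-hand tray bay at (407,252). The contact height matches the floor. Next are tub_a and shaker_a.

Run:
```python
from act import *
L['tub_a']=[.4241,-.405]
pick('tub_a',0); place('tub_a','tray',-.049)
over(L['shaker_a'][:2],np.pi/2)
x=look('shaker_a')
if x is not None and np.hypot(*(x-L['shaker_a']))<.012:
    L['shaker_a']=x.tolist(); pick('shaker_a',0); place('shaker_a','caddy',-.039)
print(arm.current_time())
over(L['shaker_b'][:2],2.18); look('shaker_b','w2.png'); snap('scene','s3.png')
a=cv2.imread('pics/w2.png');b=cv2.imread('pics/s3.png')
cv2.imwrite('pics/both.png',np.vstack([a[:280],b[100:310]]))
print(arm.current_time())
```

```text
grip mm 58.82741983547016 N 19.999993121909938
lifted mm 58.53374794765057 N 20.000054493157222
placed at [0.5796 0.2025 0.0911] target z 0.091 hit True t 22.825
shaker_a wrist [ 0.4578 -0.0026] [0.96] was [ 0.4576 -0.0024] rect [296. 159. 342. 220.]
grip mm 40.349363572417744 N 19.9577518645674
lifted mm 40.605940512256254 N 19.944867314770818
placed at [ 0.6099 -0.0332  0.1   ] target z 0.1 hit True t 32.2083
34.2917
shaker_b wrist [0.4287 0.3888] [0.97] was [0.4259 0.3887] rect [295. 157. 347. 216.]
36.125
```

View pics/both.png

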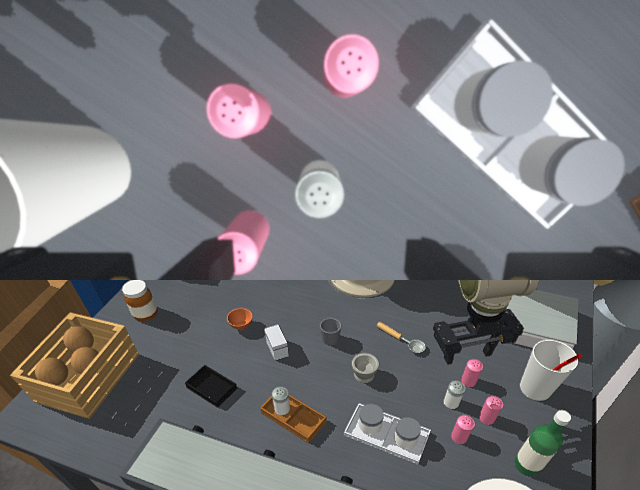

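The wrist view has white shaker_b centred at (320,192), and the left finger comes down between two pinks at (235,110) and (240,250). In the scene view both tubs stand in their tray bays and shaker_a stands in a caddy bay. I'll use a narrower opening here, then go to the tin.

Run:
```python
from act import *
L['shaker_b']=[.4287,.3888]
arm.move_gripper(.78); pick('shaker_b',0); place('shaker_b','caddy',.039)
over(L['tin'][:2],L['tin'][2]+np.pi/2)
x=look('tin','w3.png'); print(arm.current_time())
```

```text
grip mm 40.59713992871308 N 19.977023201063275
lifted mm 40.13155205698554 N 19.96103231795132
placed at [0.6312 0.0418 0.1001] target z 0.1 hit True t 43.0333
tin wrist [ 0.4145 -0.1373  0.7453] [0.97] was [ 0.4109 -0.1362  0.7618] rect [299. 142. 348. 233.]
46.3083
```

View pics/w3.png

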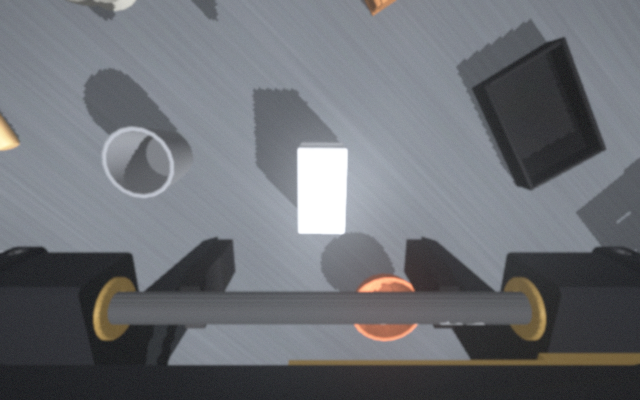

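The tin is aligned and centred at (322,190), with its long side across the closing line. The beaker at (140,160) and bowl at (387,310) are clear. I'll pick it, place it and check.

Run:
```python
from act import *
L['tin']=[.4143,-.1373,.748]
over(L['tin'][:2],L['tin'][2]+np.pi/2)
pick('tin',0,f=25); place('tin','bay',0)
arm.goto([.119,-.511,.303],rv(np.pi/2-.0)) if arm.inverse_kinematics([.119,-.511,.303],rv(np.pi/2)) is not None else None
s=snap('scene','s4.png'); t=snap('top','t4.png')
a=s['image'][120:300,150:510]; b=t['image'][130:270,180:500]
f=lambda i:cv2.resize(i,(640,int(640*i.shape[0]/i.shape[1])),interpolation=cv2.INTER_CUBIC)
cv2.imwrite('pics/end.png',cv2.cvtColor(np.vstack([f(a),f(b)]),cv2.COLOR_RGB2BGR))
print(arm.current_time(),arm.current_gripper_width())
for n in('bowl','mortar'):
    d=arm.silhouettes('top',n)
    if d: print(n,fit([(t,d[0]['mask'])],n,L[n]),L[n])
```

```text
grip mm 43.9281589408242 N 24.999144645407796
lifted mm 43.876600899115154 N 24.999368037097156
placed at [ 0.6089 -0.2493  0.0951] target z 0.095 hit True t 52.7083
54.8833 1.0008843825924405
bowl (array([ 0.36024212, -0.28491288]), array([0.52])) [0.36098837006125384, -0.285630715531368]
mortar (array([0.4183886 , 0.14003399]), array([0.53])) [0.4149973298640992, 0.13619832503315088]
```

View pics/end.png

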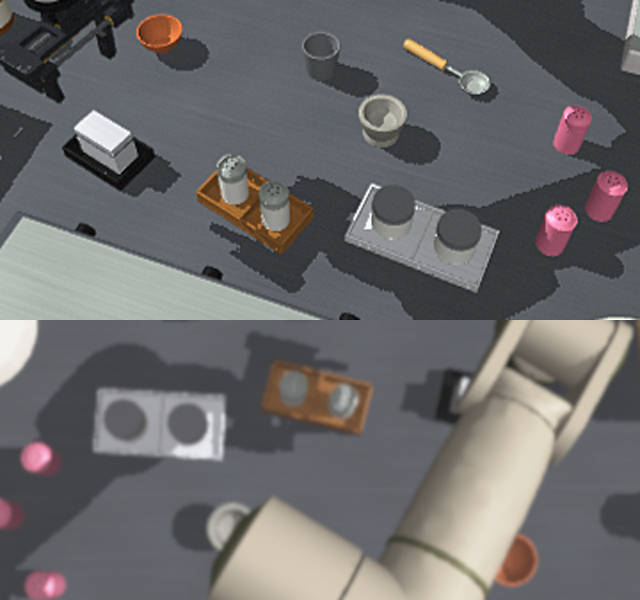

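The scene view shows all five items upright in their bays: tin (107,140), shakers (232,180) and (274,205), tubs (393,210) and (458,235). The bowl and mortar haven't moved and the gripper is clear, so I'm handing in.

```bash
python3 -c "
from workcell import arm
print(arm.close_job(),arm.current_time())"
```

```text
the job is handed in; nothing more can be done
the job is handed in; nothing more can be done
```

Job handed in at about 55 s: both shakers, both tubs and the tin are standing upright and released in their bays, and the bowl and mortar are where they were; no verdict was returned at hand-in.

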